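# Squash a root-tip slide in the hinged press and hold it

## Task

Gently lower the open leaf of the hinged squash press over the slide, without letting it slam, then pull the red-knobbed locating pin straight up out of its spring clip on the rail and push it down through the hole in the leaf and the hole in the base until its collar sits on the leaf. Finish while still holding: keep pushing down so that the press stays squeezed fully shut against its lift springs, and do not let go. Leave the other two instruments in their clips and everything else on the bench where it stands.

Things in the scene. Friction and masses are not known exactly. Their poses are not given: they have to be found in the camera images.
- press: The squash press: grey base plate 180 mm long (x) by 110 mm wide (y), top face 28 mm above the bench, fixed. Origin on the bench under the plate's centre; x points from its front (robot's side) to its hinge, z up. Hinge axis parallel to y at x +75 mm, z 41 mm. Slide and cover slip already lie in it.
- leaf (a joint): Angle of the press's upper half, the aluminium leaf (0.38 kg), rad: 0 = squeezed fully shut, 1.57 upright, 1.95 end stop, leaning away from the robot. Stiff hinge (0.3 N m): it stays where left. At about 0.05 it rests on sprung lift pins; squeezing it shut from there takes 8 to 12 N at its hole; let go, it rises again. Lower it slower than 2.5 rad/s over the last 0.3 rad.
- leaf_tongue (a point): Centre of the upper face of the leaf's thumb tongue, 170 mm from the hinge axis. Turns with the leaf: x towards the hinge, z out of its upper face. Leaf 10 mm thick, mid-plane through the hinge axis, 100 mm wide up to 155 mm from the axis; from there the tongue, 34 mm wide, goes on to 188 mm, beyond the base's front edge.
- leaf_hole (a point): Centre of the upper mouth of the 12 mm hole through the leaf, on its centre line, 141 mm from the hinge axis (mouth chamfered 1.5 mm). Turns with the leaf as leaf_tongue does.
- base_hole (a point): Centre of the upper mouth of the 12 mm through hole in the base plate (18 mm deep, chamfered 1.5 mm), on its centre line, 66 mm to the front of the press's origin, 28 mm above the bench; straight under leaf_hole when the leaf is shut. Axes as the press.
- pin: Locating pin, about 70 g: steel shank 10 mm across, 40 mm long, nose tapered over 6 mm, shallow catch groove; collar 21 mm across, 4 mm thick; red fluted knob 24 mm across, 4 to 38 mm above the collar's underside. Origin: centre of the collar's underside, z up. Starts upright in a rail socket, collar on the rail's top, held by a spring catch that yields to a straight upward pull of 5 to 10 N.
- pin_tip (a point): End of the pin's nose, 40 mm below the collar's underside.
- rail: The clip rail: aluminium bar 28 mm deep (x), 180 mm long (y), top face 75 mm above the bench, on a dark foot 75 x 190 mm, fixed. Three sockets along y at -55, 0 and +55 mm, each with a black spring-catch housing on the front (-x) face. Origin on the bench under the bar's centre, z up.
- needle: Mounted needle with a brown wooden handle 13 mm across, standing in another socket, 48 mm above the rail's top; origin under its collar. Leave it there.
- loop_holder: Loop holder with a black handle 13 mm across, standing in the third socket, 48 mm above the rail's top; origin under its collar. Leave it there.
- bottle_a: Clear bottle with blue cap, 62 mm across, 165 mm tall; origin under its centre, on the bench. Leave it alone.
- bottle_b: Second clear bottle with blue cap, same size; origin under its centre, on the bench. Leave it alone.
- beaker: Empty glass beaker, 68 mm across, 85 mm tall; origin under its centre, on the bench. Leave it alone.
- bulb: Pink rubber pipette bulb standing on its black foot, 54 mm across, 86 mm tall; origin under its centre, on the bench. Leave it alone.
- petri: Closed clear petri dish with yellowish agar, 93 mm across, 16 mm tall; origin under its centre, on the bench. Leave it alone.
- slide_box: Closed green slide box, 82 x 98 mm, 30 mm tall; origin under its centre, on the bench. Leave it alone.

How it is judged:
On the way, in this order (a step that is already met when the one before it is completed fails the run):
1. the leaf is lowered onto its lift pins (value of joint leaf below 0.1 rad), for 0.2 s.
2. the pin is pulled out of its clip, clear above the rail, with the leaf still down (z of pin_tip in the frame of rail above 0.078 m and value of joint leaf below 0.15 rad), for 0.1 s.
3. the pin has gone through the leaf into the base (z of pin_tip in the frame of base_hole below -0.008 m and horizontal distance between pin_tip and base_hole below 0.003 m and angle between pin's own z axis and vertical below 0.1 rad), for 0.1 s.
At the end, for the whole second after the job is handed in: The robot still pushes on pin or leaf (over 2 N): the leaf is squeezed shut (below 0.015 rad), the pin stands upright through both holes, tip at least 19 mm below the base's top face and within 3 mm of the hole's axis, collar within 4 mm of the leaf's upper face (value of joint leaf below 0.015 rad and z of pin_tip in the frame of base_hole below -0.019 m and distance between pin and leaf_hole below 0.004 m and horizontal distance between pin_tip and base_hole below 0.003 m and angle between pin's own z axis and vertical below 0.1 rad and (contact force between any of the arm, the fingers and pin above 2 N or contact force between any of the arm, the fingers and leaf above 2 N)); the arm keeps its last pose, push and grip.
It fails at once if the leaf slams: faster than 2.5 rad/s over its last 0.3 rad (value of joint leaf below 0.3 rad and velocity of joint leaf below -2.5 rad/s).
It fails at once if the needle or the loop holder is pulled out of its clip (distance of any of needle, loop_holder from where it was at the start of the episode above 0.015 m).
It fails at once if a bystander is pushed more than 30 mm or knocked over (distance of any of bottle_a, bottle_b, beaker, bulb, petri, slide_box from where it was at the start of the episode above 0.03 m or angle between any of bottle_a, bottle_b, beaker, bulb, petri, slide_box's own z axis and vertical above 0.5 rad).
It also fails if it takes over 64 s, if anything falls off the work surface, if the arm or the gripper's body presses on something with over 40 N, if the wrist force passes 120 N, or if a joint passes its speed limit or range.

## Robot

A 6-joint arm with a two-finger parallel gripper is mounted at the origin on the work surface. World frame = base frame: x ahead of the robot, y to its left, z up, the work surface at z = 0. Lengths are in m, angles in rad, forces in N, time in s.
With the tool pointing down it reaches from about 0.35 to 0.975 m from the base axis. Payload 4.9 kg.
Tool frame: the origin (TCP) lies on the centre line of the jaws, within the pads' length; the fingertips stand 14 mm ahead of it and the grasp point (between the pads) lies 5 mm behind it; x points along the fingers, z is the direction in which the jaws open and shut, and the axes are right-handed (so a half turn about x gives the same grasp; the last joint's range is limited). The gripper opens to 85 mm and grips with 20 to 120 N. Pads are 22 mm wide; open, the fingers measure 114 mm over their backs; the gripper's body (76 mm by 85 mm) begins 54 mm behind the grasp point. The pads swing forward as they close: fully open they stand 13 mm farther back than shut.
Start: joints at [1.226, 0.053, 1.613, -0, 1.476, -0.119], TCP at [0.14, 0.609, 0.245] pointing down, gripper open.
Joint ranges: [-3.01, 3.01], [-1.01, 2.22], [0.06, 2.58], [-1.02, 4.17], [0.09, 2.62], [-3.14, 3.14]. Speed limits (rad/s): [2.57, 2.57, 3.14, 3.14, 3.14, 3.14].

## Interface

Orientations are given as a rotation vector (axis times angle).
In Python, from station import ctrl gives the robot as it stands.
- The arm moves only by the tool move_arm, never from a script. Its argument "increments" is a list that holds one entry, the list of rows, each a list of 4 numbers: the shift along the tool's x, y, z in units of 25 cm (1.0 is 25 cm), then the turn about the tool's x in units of 90 degrees (1.0 is 90 degrees). A call has 1 to 20 rows; each row shifts and turns the commanded pose from where the row before left it, along the tool's axes as they then stand; what a row does not reach is not made up. A row lasts 1/12 s, in which the tool goes at most 41.7 mm and 7.16 degrees, less where a joint would pass 70% of its speed; a pose out of reach is approached as far as the arm can. A call with a number of a shift or a turn outside -1 to 1 is refused whole. A call with a gripper value outside its range is refused whole. "gripper" is the closure, from 0 (fully open) to 1 (shut), set as the call begins (left out, the last holds). The fingers move at their own pace and stop on an object; "squeeze" is the grip in N (left out, the last holds). Time passes only in rows, so rows that do not move let the fingers close. It gives the time, the measured TCP pose, the force and the opening at its end, in the units of the state.
- ctrl.get_obs(): the state, without advancing time (a new reading comes with each control period).
- ctrl.get_image(name): name is "side" or "top" or "wrist"; returns a dict with "pixels" (420x560x3 uint8, red, green, blue), "depth" (420x560 float32, m along the optical axis (not along the pixel's ray), 0 where there is no reading), "K" (3x3 intrinsics, pixels), "extrinsics" (4x4, takes a point from camera to world coordinates); the wrist camera has in their place "tool_from_camera" (4x4, takes a point from camera to tool coordinates, whose origin is the TCP and whose axes are the tool frame's). Camera axes: x right, y up, looking along -z (the intrinsics and any distortion apply to the point x, -y, -z); pixel columns grow to the right and rows downward; lengths in m; the calibration is good to about 2 mm. A picture is of the moment at which its call begins: read the wrist's pose just before it.
- ctrl.finish_job(): hands the job in, once; it reports no verdict.
Trained networks look in the newest picture that a camera, given by its name, has taken for a name from the list of things; names that differ only in an ending like _2 or _b are one class to them, and where a whole thing is asked for, a point or a joint stands for the part that bears it (a point fixed in the world has none). Each returns a list of dicts, best first, with "score" (0 to 1); they miss things now and then, are a little off and sometimes report something else, mostly with a low value. They report only what shows in the picture. A call takes as long as a camera call.
- ctrl.trace(camera, target): "region" (420x560 bool, what is visible of it) and "pixel" ([row, column] in pixels, amid what is visible of it).
The state is a dict: "t": time; "q": joint angles; "dq": joint speeds; "effort": joint torques, N m; "tool_pos": TCP position; "tool_rot": TCP orientation; "contact_force": force on the tool from outside, world axes, zero at the start; "wrist_torque": the same for the moment, N m; "opening": finger opening in m.
Only numpy, scipy, OpenCV 4.12 (cv2) and the standard library are available. Lean on these libraries where they do the work, as an engineer would, in place of code of your own. Each camera call takes 0.05 s, during which the arm holds its last target. There are 200 camera calls.

## Working session

There is one attempt and no reset: what is moved stays moved. The work goes in short steps, Python scripts to look and compute and a tool call to move; the robot and the scene stay as the last step left them, time stands still between calls to the robot, and variables do not carry over. Pictures are saved under pics/ and viewed, about 8 in all and at most 12, crops included, and the job is handed in when it is done.

Besides the shell and the picture viewer there is one more tool, called after ">>>" by a JSON object that holds its "api" and its "payload". move_arm: Moves the arm, as the interface text tells. Shifts and turns lie within -1 to 1; 1 stands for 25 cm of shift or 90 degrees of turn. Its arguments: {"type":"object","properties":{"increments":{"type":"array","items":{"type":"array","items":{"type":"array","items":{"type":"number","minimum":-1,"maximum":1}}}},"gripper":{"type":"number"},"squeeze":{"type":"number"}},"required":["increments"]}

```bash
mkdir -p pics; ls
cat > h.py <<'E'
import numpy as np, cv2
from scipy.spatial.transform import Rotation as R
from station import ctrl
def cam(n):
    o=ctrl.get_obs(); im=ctrl.get_image(n)
    if n=="wrist":
        T=np.eye(4); T[:3,:3]=R.from_rotvec(o["tool_rot"]).as_matrix(); T[:3,3]=o["tool_pos"]
        im["E"]=T@im["tool_from_camera"]
    else: im["E"]=im["extrinsics"]
    return im
def cloud(im):
    d=im["depth"]; K=im["K"]; v,u=np.mgrid[:d.shape[0],:d.shape[1]]
    P=np.stack([(u-K[0,2])/K[0,0]*d,-(v-K[1,2])/K[1,1]*d,-d],-1)
    W=P@im["E"][:3,:3].T+im["E"][:3,3]; W[d<=0]=np.nan
    return W
def proj(im,p):
    c=np.linalg.inv(im["E"])@np.r_[p,1]; K=im["K"]
    return K[0,0]*c[0]/-c[2]+K[0,2], K[1,1]*-c[1]/-c[2]+K[1,2]
def save(im,name): cv2.imwrite("pics/"+name,np.ascontiguousarray(im["pixels"][...,::-1]))
E
python3 - <<'E'
from h import *
np.set_printoptions(precision=4,suppress=True)
o=ctrl.get_obs(); print(o)
ims=[]
for n in("side","top"):
    im=cam(n); W=cloud(im); ims.append(im["pixels"]); print(n,im["E"][:3,3],[k for k in im])
    for t in("press","leaf","leaf_hole","leaf_tongue","base_hole","pin","rail","needle","loop_holder","bottle_a","beaker","bulb","petri","slide_box"):
        try: r=ctrl.trace(n,t)
        except Exception as e: print(t,e); continue
        for q in r[:2]:
            m=q["region"]; P=W[m]; P=P[~np.isnan(P[:,0])]
            if len(P): print(t,round(q["score"],2),np.round(q["pixel"]),m.sum(),"med",np.median(P,0),"lo",np.percentile(P,3,axis=0),"hi",np.percentile(P,97,axis=0))
    save(im,n+"0.png")
E
```

```text
pics
{'t': 0.0, 'q': array([ 1.226 ,  0.0534,  1.6143,  0.    ,  1.476 , -0.119 ]), 'dq': array([ 0.0001,  0.0013,  0.001 , -0.0005,  0.0013, -0.0013]), 'effort': array([ -0.    , -39.3683, -37.0176,  -0.0002,   0.0071,   0.    ]), 'tool_pos': array([0.1397, 0.6086, 0.2441]), 'tool_rot': array([-1.0424,  1.3094,  1.0406]), 'contact_force': array([ 0.8793, -0.4799, -0.0788]), 'wrist_torque': array([-0.0209,  0.0119,  0.0253]), 'opening': 0.08527399111212926}
side [0.243  1.0849 0.7725] ['pixels', 'depth', 'K', 'extrinsics', 'E']
press 0.85 [184. 291.] 1683 med [ 0.5496 -0.2095  0.0273] lo [ 0.4434 -0.3013 -0.    ] hi [ 0.6214 -0.1718  0.2004]
leaf 0.62 [156. 275.] 334 med [ 0.5832 -0.1903  0.1347] lo [ 0.5748 -0.2668  0.0423] hi [ 0.602  -0.1729  0.2256]
leaf 0.29 [183. 388.] 589 med [ 0.2578 -0.3218  0.0276] lo [ 0.2188 -0.3895  0.0034] hi [ 0.2987 -0.2969  0.032 ]
leaf_hole 0.67 [152. 276.] 313 med [ 0.5829 -0.1897  0.1364] lo [ 0.5748 -0.6939  0.0098] hi [ 0.6935 -0.173   0.2257]
leaf_hole 0.41 [142. 297.] 261 med [ 0.5877 -0.4822  0.054 ] lo [ 0.5666 -0.5279 -0.0005] hi [ 0.6102 -
[... 2322 characters left out ...]
0298] hi [ 0.7944 -0.0244  0.167 ]
bottle_a 0.7 [139. 265.] 434 med [0.7401 0.0721 0.1092] lo [0.7235 0.0466 0.0102] hi [0.7683 0.1015 0.167 ]
beaker 0.83 [214. 146.] 465 med [0.4956 0.4769 0.0413] lo [ 0.4655  0.4348 -0.0002] hi [0.5227 0.4959 0.0877]
bulb 0.73 [195. 443.] 290 med [ 0.5857 -0.4904  0.0735] lo [ 0.5657 -0.5161  0.0016] hi [ 0.6114 -0.4736  0.0875]
petri 0.6 [292. 193.] 648 med [0.2549 0.3017 0.0161] lo [0.2155 0.2623 0.0099] hi [0.2933 0.342  0.0222]
slide_box 0.85 [295. 399.] 861 med [ 0.257  -0.3481  0.0297] lo [ 0.2168 -0.3962  0.0156] hi [ 0.2961 -0.3032  0.0362]
slide_box 0.62 [292. 190.] 639 med [0.255  0.3029 0.0162] lo [0.2147 0.265  0.0101] hi [0.2936 0.3419 0.0223]
```

```bash
python3 - <<'E'
import cv2
a=cv2.imread("pics/top0.png")[100:340,100:480]; b=cv2.imread("pics/side0.png")[80:380,150:460]
import numpy as np
a=cv2.resize(a,None,fx=1.05,fy=1.05)
b=cv2.resize(b,(int(310*1.28),int(300*1.28)))
h=max(a.shape[0],b.shape[0]); c=np.zeros((h,a.shape[1]+b.shape[1],3),np.uint8); c[:a.shape[0],:a.shape[1]]=a;c[:b.shape[0],a.shape[1]:]=b
cv2.imwrite("pics/both.png",c);print(c.shape)
E
python3 - <<'E'
import sys; sys.path.insert(0,'.')
from h import *
np.set_printoptions(precision=4,suppress=True)
for n in("top","side"):
    W=cloud(cam(n)); r=ctrl.trace(n,"press")
    x,y,z=W[...,0],W[...,1],W[...,2]
    m=(abs(z-.0285)<.005)&(x>.42)&(x<.64)&(y>-.33)&(y<-.13); 
    rc=cv2.minAreaRect(W[m][:,:2].astype(np.float32)*1000); print(n,"base",m.sum(),rc,np.median(z[m]))
    m=(abs(z-.075)<.004)&(x>.44)&(x<.6)&(y>.05)&(y<.35)
    rc=cv2.minAreaRect(W[m][:,:2].astype(np.float32)*1000); print(n,"rail",m.sum(),rc,W[m].min(0),W[m].max(0))
    m=(z>.08)&(x>.53)&(x<.64)&(y>-.33)&(y<-.13); P=W[m]
    print("leaf",m.sum(),P.min(0),P.max(0)); c=P.mean(0);u,s,v=np.linalg.svd(P-c,full_matrices=False);print(c,v,s/len(P)**.5)
    m=(z>.085)&(x>.46)&(x<.56)&(y>.05)&(y<.35);P=W[m];px=cam(n)["pixels"][m]
    lab=np.round((P[:,1]-.19)/.055)
    for l in np.unique(lab): s=P[lab==l];print(l,len(s),np.median(s,0),s.min(0),s.max(0),px[lab==l].mean(0))
E
```

```text
(384, 795, 3)
top base 1428 ((525.5923461914062, -238.20608520507812), (180.09371948242188, 111.1647720336914), 9.880536079406738) 0.028419278040418994
top rail 351 ((512.0487670898438, 184.75985717773438), (180.11195373535156, 38.43857192993164), 84.24940490722656) [0.4877 0.0941 0.0711] [0.5394 0.2748 0.0789]
leaf 233 [ 0.5705 -0.2774  0.0827] [ 0.5984 -0.1769  0.2339]
[ 0.5816 -0.2229  0.1754] [[ 0.0098  0.1765 -0.9843]
 [ 0.1494 -0.9735 -0.1731]
 [-0.9887 -0.1454 -0.0359]] [0.04   0.0287 0.0032]
-1.0 57 [0.5108 0.1285 0.1124] [0.4986 0.1169 0.0862] [0.5214 0.1417 0.1202] [134.7018  64.7018  57.9123]
-0.0 15 [0.515  0.1828 0.1171] [0.5117 0.1785 0.1009] [0.5213 0.1869 0.1257] [100.1333  71.4667  46.6667]
1.0 17 [0.521  0.237  0.1162] [0.5174 0.2332 0.0893] [0.5273 0.2416 0.1254] [49.8824 46.1176 42.2353]
side base 940 ((528.2952880859375, -235.29788208007812), (177.23971557617188, 121.73004150390625), 9.277294158935547) 0.027138597150049015
side rail 441 ((515.2498779296875, 188.53480529785156), (183.03762817382812, 37.81949996948242), 83.3783187866211) [0.4945 0.0972 0.071 ] [0.5436 0.2794 0.0788]
leaf 275 [ 0.5716 -0.2719  0.0811] [ 0.5933 -0.17    0.2278]
[ 0.5821 -0.1983  0.1571] [[-0.0361 -0.2635  0.964 ]
 [ 0.0863 -0.9618 -0.2597]
 [-0.9956 -0.0738 -0.0575]] [0.0429 0.0219 0.0034]
-1.0 140 [0.5113 0.1379 0.1027] [0.5009 0.1226 0.0859] [0.5268 0.1468 0.1148] [142.0929  45.2286  39.7357]
0.0 73 [0.5174 0.1888 0.1066] [0.5129 0.1797 0.0854] [0.5257 0.1934 0.1225] [115.4384  78.8904  52.4247]
1.0 71 [0.5238 0.2436 0.1081] [0.5181 0.235  0.0866] [0.5307 0.2485 0.1234] [47.3803 44.7183 41.0704]
```

View pics/both.png

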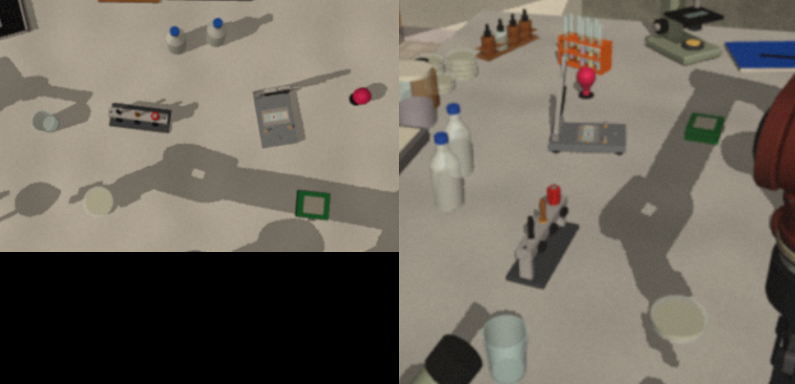

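```bash
cat >> h.py <<'E'
def plan(p,jaw_yaw=None):
    "tool-axis shift (units) for target TCP p from measured pose; turn in units to bring jaw axis to jaw_yaw (deg)"
    o=ctrl.get_obs(); M=R.from_rotvec(o["tool_rot"]).as_matrix()
    d=M.T@(np.array(p)-o["tool_pos"])/.25
    s="t %.2f pos %s shift %s F %s open %.4f"%(o["t"],np.round(o["tool_pos"],4),np.round(d,4),np.round(o["contact_force"],1),o["opening"])
    z=M[:,2]; s+=" jaw yaw %.2f"%np.degrees(np.arctan2(z[1],z[0]))
    if jaw_yaw is not None:
        # turn about tool x (pointing down): + turn lowers world yaw
        e=(np.degrees(np.arctan2(z[1],z[0]))-jaw_yaw+90)%180-90
        s+=" turn %.4f (%.1f deg)"%(e/90,e)
    print(s)
E
python3 - <<'E'
from h import *
np.set_printoptions(precision=3,suppress=True)
o=ctrl.get_obs(); print(R.from_rotvec(o["tool_rot"]).as_matrix())
im=ctrl.get_image("wrist"); print(im["tool_from_camera"],im["K"])
plan([.45,.13,.30],-6)
E
```

```text
[[-0.    -0.975  0.224]
 [-0.     0.224  0.975]
 [-1.     0.    -0.   ]]
[[ 0.     0.271 -0.963 -0.128]
 [ 0.001  0.963  0.271  0.069]
 [ 1.    -0.001  0.    -0.   ]
 [ 0.     0.     0.     1.   ]] [[292.438   0.    275.558]
 [  0.    292.438 209.158]
 [  0.      0.      1.   ]]
t 1.85 pos [0.14  0.609 0.245] shift [-0.219 -1.638 -1.59 ] F [-0.2 -0.2  0.4] open 0.0855 jaw yaw 77.06 turn 0.9229 (83.1 deg)
```

>>> {"api": "move_arm", "payload": {"increments": [[[-0.02, 0, 0, 0.077], [-0.02, 0, 0, 0.077], [-0.02, 0, 0, 0.077], [-0.02, 0, 0, 0.077], [-0.02, 0, 0, 0.077], [-0.02, 0, 0, 0.077], [-0.02, 0, 0, 0.077], [-0.02, 0, 0, 0.077], [-0.02, 0, 0, 0.077], [-0.02, 0, 0, 0.077], [-0.02, 0, 0, 0.077], [0, 0, 0, 0.077]]], "gripper": 1}}

```text
t: 2.85
tool_pos: [0.1401, 0.6096, 0.3018]
tool_rot: [0.09, 1.568, -0.087]
contact_force: [0.0, 0.2, 0.7]
opening: -0.0004
```

```bash
python3 -c "
from h import *
plan([.48,.09,.30],-6)"
```

```text
t 2.85 pos [0.1401 0.6096 0.3018] shift [ 0.0039 -1.9126  1.5843] F [0.  0.2 0.7] open -0.0004 jaw yaw -6.44 turn -0.0049 (-0.4 deg)
```

>>> {"api": "move_arm", "payload": {"increments": [[[0, -0.1, 0.083, 0], [0, -0.1, 0.083, 0], [0, -0.1, 0.083, 0], [0, -0.1, 0.083, 0], [0, -0.1, 0.083, 0], [0, -0.1, 0.083, 0], [0, -0.1, 0.083, 0], [0, -0.1, 0.083, 0], [0, -0.1, 0.083, 0], [0, -0.1, 0.083, 0], [0, -0.1, 0.083, 0], [0, -0.1, 0.083, 0], [0, -0.1, 0.083, 0], [0, -0.1, 0.083, 0], [0, -0.1, 0.083, 0], [0, -0.1, 0.083, 0], [0, -0.1, 0.083, 0], [0, -0.1, 0.083, 0], [0, -0.1, 0.083, 0], [0, 0, 0, 0]]]}}

```text
t: 4.52
tool_pos: [0.4834, 0.091, 0.3001]
tool_rot: [0.086, 1.568, -0.089]
contact_force: [0.1, 0.8, 0.1]
opening: -0.0
```

```bash
cat > pinlook.py <<'E'
from h import *
import sys
np.set_printoptions(precision=4,suppress=True)
plan([.66,-.21,.30],9.5)
im=cam("wrist"); save(im,sys.argv[1]); W=cloud(im)
for t in("pin","needle","loop_holder"):
    for q in ctrl.trace("wrist",t)[:2]:
        P=W[q["region"]]; P=P[~np.isnan(P[:,0])]; print(t,q["score"],q["pixel"],q["region"].sum(),np.median(P,0),P.min(0),P.max(0))
x,y,z=W[...,0],W[...,1],W[...,2]
hsv=cv2.cvtColor(im["pixels"],cv2.COLOR_RGB2HSV)
red=((hsv[...,0]<8)|(hsv[...,0]>172))&(hsv[...,1]>130)&(z>.108)&(z<.12)&(abs(x-.51)<.05)&(y>.08)&(y<.18)
P=W[red]; 
if len(P):
    (c,r)=cv2.minEnclosingCircle((P[:,:2]*1000).astype(np.float32)); print("red top",red.sum(),c,r,np.median(P,0))
m=(abs(z-.075)<.004)&(x>.44)&(x<.6)&(y>.05)&(y<.35)
print("rail",m.sum(),cv2.minAreaRect(W[m][:,:2].astype(np.float32)*1000),np.median(z[m]))
E
python3 pinlook.py pin1.png
```

```text
t 4.52 pos [0.4834 0.091  0.3001] shift [ 0.0033 -1.1175  0.8363] F [0.1 0.8 0.1] open -0.0000 jaw yaw -6.41 turn -0.1768 (-15.9 deg)
pin 0.86 [153.0, 297.9] 448 [0.5128 0.1296 0.1116] [0.5005 0.1108 0.0095] [0.5333 0.1416 0.1141]
needle 0.55 [100.5, 299.0] 206 [0.5171 0.1817 0.1126] [0.5111 0.1751 0.0754] [0.5266 0.1911 0.1226]
loop_holder 0.63 [42.8, 300.5] 314 [0.5237 0.2348 0.1075] [0.5167 0.2298 0.0737] [0.5329 0.2456 0.1231]
red top 274 (513.06689453125, 129.3646240234375) 12.410868644714355 [0.513  0.1301 0.1116]
rail 3353 ((519.5927734375, 183.6507568359375), (179.5935821533203, 27.811267852783203), 84.19903564453125) 0.07407905069140558
```

View pics/pin1.png

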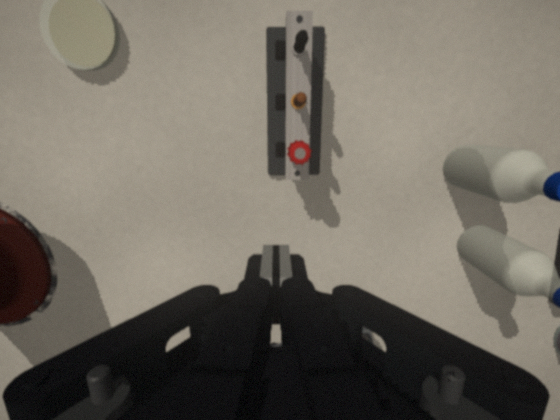

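>>> {"api": "move_arm", "payload": {"increments": [[[0, -0.093, 0.07, 0], [0, -0.093, 0.07, 0], [0, -0.093, 0.07, 0], [0, -0.093, 0.07, 0], [0, -0.093, 0.07, 0], [0, -0.093, 0.07, 0], [0, -0.093, 0.07, 0], [0, -0.093, 0.07, 0], [0, -0.093, 0.07, 0], [0, -0.093, 0.07, 0], [0, -0.093, 0.07, 0], [0, -0.093, 0.07, 0], [0, 0, 0, -0.06], [0, 0, 0, -0.06], [0, 0, 0, -0.057], [0, 0, 0, 0]]]}}

```text
t: 6.05
tool_pos: [0.661, -0.2032, 0.3003]
tool_rot: [-0.137, 1.566, 0.138]
contact_force: [-0.3, -0.5, -0.5]
opening: 0.0001
```

```bash
cat > presslook.py <<'E'
from h import *
import sys
np.set_printoptions(precision=4,suppress=True)
plan([.66,-.21,.206],9.5)
im=cam("wrist"); save(im,sys.argv[1]); W=cloud(im)
x,y,z=W[...,0],W[...,1],W[...,2]
m=(abs(z-.028)<.005)&(x>.42)&(x<.64)&(y>-.33)&(y<-.13)
print("base",m.sum(),cv2.minAreaRect(W[m][:,:2].astype(np.float32)*1000),np.median(z[m]))
m=(z>.06)&(z<.245)&(x>.52)&(x<.635)&(y>-.31)&(y<-.13); P=W[m]
if len(P):
    print("leaf",len(P),P.min(0),P.max(0)); c=P.mean(0);u,s,v=np.linalg.svd(P-c,full_matrices=False);print(c,v,s/len(P)**.5)
    T=P[P[:,2]>.215];print("top edge",len(T),T.min(0),T.max(0),np.median(T,0))
for t in("leaf","leaf_tongue","leaf_hole","base_hole","press"):
    for q in ctrl.trace("wrist",t)[:1]:
        P=W[q["region"]]; P=P[~np.isnan(P[:,0])]; print(t,round(q["score"],2),q["pixel"],q["region"].sum(),np.median(P,0),P.min(0),P.max(0))
E
python3 presslook.py press1.png
```

```text
t 6.05 pos [ 0.661  -0.2032  0.3003] shift [ 0.3773 -0.0262 -0.0086] F [-0.3 -0.5 -0.5] open 0.0001 jaw yaw 10.03 turn 0.0058 (0.5 deg)
base 5501 ((527.3619384765625, -239.7591552734375), (180.61953735351562, 110.10537719726562), 9.772212028503418) 0.027436584333755065
leaf 6397 [ 0.572  -0.2795  0.0603] [ 0.6123 -0.1776  0.2286]
[ 0.5915 -0.2248  0.1637] [[ 0.1252  0.0207 -0.9919]
 [-0.1776  0.9841 -0.0019]
 [ 0.9761  0.1764  0.1269]] [0.0451 0.0276 0.0022]
top edge 826 [ 0.5754 -0.2466  0.2151] [ 0.5906 -0.2126  0.2286] [ 0.5843 -0.2279  0.226 ]
leaf 0.89 [212.1, 197.6] 6828 [ 0.5916 -0.2238  0.1692] [ 0.4941 -0.3993 -0.0031] [ 0.6142 -0.1776  0.2286]
leaf_tongue 0.65 [211.6, 199.5] 6671 [ 0.5918 -0.2241  0.1699] [ 0.53   -0.3568 -0.0012] [ 0.6146 -0.1776  0.2286]
leaf_hole 0.76 [213.4, 200.7] 6853 [ 0.5915 -0.2241  0.1693] [ 0.4991 -0.3993 -0.0031] [ 0.6149 -0.1774  0.2286]
base_hole 0.9 [195.9, 181.5] 12917 [ 0.5842 -0.227   0.0564] [ 0.4217 -0.3993 -0.0027] [ 0.6255 -0.1704  0.2286]
press 0.75 [193.5, 182.9] 12810 [ 0.5844 -0.2268  0.059 ] [ 0.4192 -0.3568 -0.0017] [ 0.6255 -0.1705  0.2286]
```

View pics/press1.png

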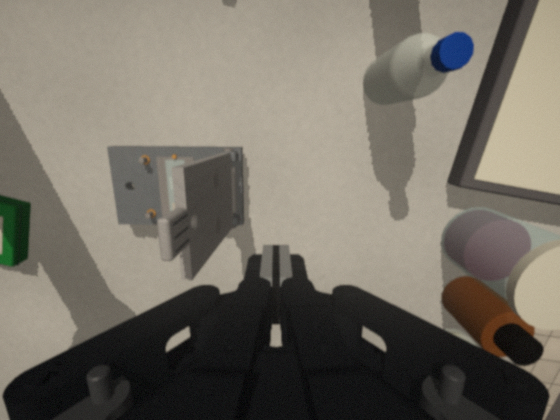

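>>> {"api": "move_arm", "payload": {"increments": [[[0.06, -0.013, 0, 0], [0.06, -0.013, 0, 0], [0.06, -0.013, 0, 0], [0.06, -0.014, 0, 0], [0.044, 0, -0.06, 0], [0, 0, -0.06, 0], [0, 0, 0, 0]]]}}

```text
t: 6.93
tool_pos: [0.6306, -0.2233, 0.2253]
tool_rot: [-0.132, 1.572, 0.136]
contact_force: [1.2, -0.1, 0.4]
opening: -0.0003
```

```bash
cat > arc.py <<'E'
from h import *
import sys
th0,th1,n=map(float,sys.argv[1:4]); r=.175;h=.005
o=ctrl.get_obs(); H=np.array([.601,-.227]); a=np.array([np.cos(np.radians(9.8)),np.sin(np.radians(9.8))])
d=o["tool_pos"][:2]-H; s=-d@a; lat=-d[0]*a[1]+d[1]*a[0]; z=o["tool_pos"][2]-.041
plan(o["tool_pos"],9.8); print("s,lat,z",s,lat,z)
cur=np.array([s,z]); out=[]
for th in np.linspace(th0,th1,int(n)):
    p=np.array([r*np.cos(th)-h*np.sin(th)-.0145, r*np.sin(th)+h*np.cos(th)+.014])
    d=(p-cur)/.25; cur=p; out.append([round(-d[1],3),0,round(-d[0],3),0])
print(out)
E
python3 arc.py 1.6 .95 14
```

```text
t 6.93 pos [ 0.6306 -0.2233  0.2253] shift [0. 0. 0.] F [ 1.2 -0.1  0.4] open -0.0003 jaw yaw 9.74 turn -0.0006 (-0.1 deg)
s,lat,z -0.029799661919170356 -0.0013458815470179333 0.18427822598806845
[[np.float64(-0.018), 0, np.float64(-0.021), 0], [np.float64(-0.001), 0, np.float64(-0.035), 0], [np.float64(0.001), 0, np.float64(-0.035), 0], [np.float64(0.002), 0, np.float64(-0.035), 0], [np.float64(0.004), 0, np.float64(-0.035), 0], [np.float64(0.006), 0, np.float64(-0.035), 0], [np.float64(0.008), 0, np.float64(-0.034), 0], [np.float64(0.009), 0, np.float64(-0.034), 0], [np.float64(0.011), 0, np.float64(-0.033), 0], [np.float64(0.013), 0, np.float64(-0.033), 0], [np.float64(0.014), 0, np.float64(-0.032), 0], [np.float64(0.016), 0, np.float64(-0.031), 0], [np.float64(0.017), 0, np.float64(-0.03), 0], [np.float64(0.019), 0, np.float64(-0.03), 0]]
```

>>> {"api": "move_arm", "payload": {"increments": [[[-0.018, 0.002, -0.021, 0], [-0.001, 0.002, -0.035, 0], [0.001, 0, -0.035, 0], [0.002, 0, -0.035, 0], [0.004, 0, -0.035, 0], [0.006, 0, -0.035, 0], [0.008, 0, -0.034, 0], [0.009, 0, -0.034, 0], [0.011, 0, -0.033, 0], [0.013, 0, -0.033, 0], [0.014, 0, -0.032, 0], [0.016, 0, -0.031, 0], [0.017, 0, -0.03, 0], [0.019, 0, -0.03, 0]]]}}

```text
t: 8.1
tool_pos: [0.5208, -0.2414, 0.2035]
tool_rot: [-0.135, 1.567, 0.135]
contact_force: [0.2, -0.0, 2.1]
opening: -0.0001
```

```bash
python3 arc.py .9 .3 14 | tr -d 'npfloat64.()' >/dev/null; sed -i 's/out.append(\[round(-d\[1\],3),0,round(-d\[0\],3),0\])/out.append([float(round(-d[1],3)),0,float(round(-d[0],3)),0])/' arc.py; python3 arc.py .9 .3 14
cat > wl.py <<'E'
from h import *
import sys
im=cam(sys.argv[1]); W=cloud(im); x,y,z=W[...,0],W[...,1],W[...,2]
a=np.array([np.cos(np.radians(9.8)),np.sin(np.radians(9.8))]); d=W[...,:2]-np.array([.601,-.227]); s=-d@a; l=-d[...,0]*a[1]+d[...,1]*a[0]
m=(abs(l)<.047)&(abs(l)>.02)&(s>.02)&(s<.15)&(z>.036)&(z<.23)
S,Z=s[m],z[m]-.041
f=cv2.fitLine(np.stack([S,Z],1).astype(np.float32),cv2.DIST_HUBER,0,.001,.001).ravel() if m.sum()>10 else 0
print(m.sum(),f,"theta",np.arctan2(f[1],f[0]),"median direct",np.median(np.arctan2(Z,S)), S.min(),S.max(),Z.min(),Z.max())
if len(sys.argv)>2: save(im,sys.argv[2])
E
python3 wl.py wrist; python3 wl.py side
```

```text
t 8.10 pos [ 0.5208 -0.2414  0.2035] shift [0. 0. 0.] F [ 0.2 -0.   2.1] open -0.0001 jaw yaw 9.83 turn 0.0003 (0.0 deg)
s,lat,z 0.0815323644507911 -0.0005447960508614992 0.16247195414941923
[[0.033, 0, -0.035, 0], [0.02, 0, -0.025, 0], [0.021, 0, -0.024, 0], [0.022, 0, -0.023, 0], [0.023, 0, -0.022, 0], [0.024, 0, -0.021, 0], [0.025, 0, -0.02, 0], [0.026, 0, -0.019, 0], [0.027, 0, -0.018, 0], [0.028, 0, -0.017, 0], [0.029, 0, -0.015, 0], [0.029, 0, -0.014, 0], [0.03, 0, -0.013, 0], [0.03, 0, -0.011, 0]]
4452 [0.54082143 0.8411374  0.05061187 0.08773882] theta 0.99938303 median direct 1.0425987511609531 0.02003642594992683 0.11794331522704053 -0.004835702031545951 0.1334647759107144
179 [0.55421895 0.83237094 0.05782844 0.0961403 ] theta 0.9833721 median direct 1.030911618695686 0.020123578205066044 0.11772584642735948 -0.004580663807854789 0.15759790486230987
```

>>> {"api": "move_arm", "payload": {"increments": [[[0.019, 0, -0.027, 0], [0.02, 0, -0.025, 0], [0.021, 0, -0.024, 0], [0.022, 0, -0.023, 0], [0.023, 0, -0.022, 0], [0.024, 0, -0.021, 0], [0.025, 0, -0.02, 0], [0.026, 0, -0.019, 0], [0.027, 0, -0.018, 0], [0.028, 0, -0.017, 0], [0.029, 0, -0.015, 0], [0.029, 0, -0.014, 0], [0.03, 0, -0.013, 0], [0.03, 0, -0.011, 0]]]}}

```text
t: 9.37
tool_pos: [0.455, -0.2528, 0.115]
tool_rot: [-0.135, 1.567, 0.135]
contact_force: [-0.2, 1.0, 0.6]
opening: -0.0001
```

```bash
python3 arc.py .28 .04 12; python3 wl.py side
```

```text
t 9.37 pos [ 0.455  -0.2528  0.115 ] shift [0. 0. 0.] F [-0.2  1.   0.6] open -0.0001 jaw yaw 9.83 turn 0.0003 (0.0 deg)
s,lat,z 0.1483086142539435 -0.0005920907282906673 0.07395488289025007
[[0.027, 0, -0.016, 0], [0.015, 0, -0.004, 0], [0.015, 0, -0.004, 0], [0.015, 0, -0.004, 0], [0.015, 0, -0.004, 0], [0.015, 0, -0.003, 0], [0.015, 0, -0.003, 0], [0.015, 0, -0.003, 0], [0.015, 0, -0.002, 0], [0.015, 0, -0.002, 0], [0.015, 0, -0.002, 0], [0.015, 0, -0.001, 0]]
353 [0.9415919  0.33675605 0.07188597 0.02930905] theta 0.3434696 median direct 0.38536197477640644 0.020209582151693186 0.14886358879238298 -0.004480034158173517 0.18841252899836827
```

>>> {"api": "move_arm", "payload": {"increments": [[[0.015, 0, -0.005, 0], [0.015, 0, -0.004, 0], [0.015, 0, -0.004, 0], [0.015, 0, -0.004, 0], [0.015, 0, -0.004, 0], [0.015, 0, -0.003, 0], [0.015, 0, -0.003, 0], [0.015, 0, -0.003, 0], [0.015, 0, -0.002, 0], [0.015, 0, -0.002, 0], [0.014, 0, -0.002, 0], [0.013, 0, -0.001, 0], [0.01, 0, 0, 0], [0, 0, 0, 0], [0, 0, 0, 0]]]}}

```text
t: 10.67
tool_pos: [0.4462, -0.2543, 0.0689]
tool_rot: [-0.134, 1.567, 0.135]
contact_force: [-0.2, 0.5, 0.4]
opening: 0.0003
```

```bash
python3 arc.py .05 .03 2; python3 wl.py side;python3 wl.py wrist w2.png
```

```text
t 10.67 pos [ 0.4462 -0.2543  0.0689] shift [0. 0. 0.] F [-0.2  0.5  0.4] open 0.0003 jaw yaw 9.83 turn 0.0003 (0.0 deg)
s,lat,z 0.15716961881954436 -0.0005881659609717309 0.02792958986617456
[[0.001, 0, -0.011, 0], [0.014, 0, -0.001, 0]]
509 [0.38766342 0.921801   0.10486957 0.06583426] theta 1.1727009 median direct 0.12054660351207859 0.02037248377673294 0.1498748819932221 -0.004739384495596931 0.18861806614885382
16767 [0.99856806 0.05349619 0.08860248 0.00862522] theta 0.05352174 median direct 0.10766791936529782 0.0200011076901875 0.14999799657566035 0.002952369327258321 0.1169131668242532
```

>>> {"api": "move_arm", "payload": {"increments": [[[-0.05, 0, 0, 0], [-0.1, 0, 0, 0], [-0.12, 0, 0, 0], [-0.12, 0, 0, 0], [-0.12, 0, 0.1, 0], [-0.12, 0, 0.1, 0], [-0.05, 0, 0.1, 0], [0, 0, 0, 0], [0, 0, 0, 0]]]}}

```text
t: 11.52
tool_pos: [0.5213, -0.2416, 0.2413]
tool_rot: [-0.137, 1.564, 0.134]
contact_force: [0.4, -0.5, 0.1]
opening: -0.0002
```

```bash
python3 wl.py wrist hole1.png
python3 - <<'E'
from h import *
np.set_printoptions(precision=4,suppress=True)
plan([.5,.1,.2],-6)
im=cam("wrist")
a=np.array([np.cos(np.radians(9.8)),np.sin(np.radians(9.8))]); p=np.array([.601,-.227])-a*.141
print("expected",p,proj(im,np.r_[p,.053]))
for t in("leaf_hole","leaf"):
  for q in ctrl.trace("wrist",t)[:1]: print(t,q["score"],q["pixel"],q["region"].sum())
u,v=map(int,proj(im,np.r_[p,.053]))
c=im["pixels"][v-75:v+75,u-100:u+100]; cv2.imwrite("pics/holec.png",cv2.resize(c[...,::-1],None,fx=4,fy=4,interpolation=cv2.INTER_CUBIC)); print("crop origin",u-100,v-75)
E
```

```text
5532 [0.99859697 0.05295321 0.08569971 0.00864145] theta 0.052977983 median direct 0.10065532437438286 0.020001518780150395 0.14996712636390522 0.0033252447697194945 0.013867187865078713
t 11.57 pos [ 0.52   -0.2414  0.2394] shift [0.1574 1.359  0.1555] F [-0.   0.8 -0.2] open -0.0001 jaw yaw 9.87 turn 0.1763 (15.9 deg)
expected [ 0.4621 -0.251 ] (np.float64(222.2926899675295), np.float64(191.12145774463642))
leaf_hole 0.65 [191.2, 277.1] 13205
leaf 0.67 [189.4, 275.1] 13434
crop origin 122 116
```

View pics/holec.png

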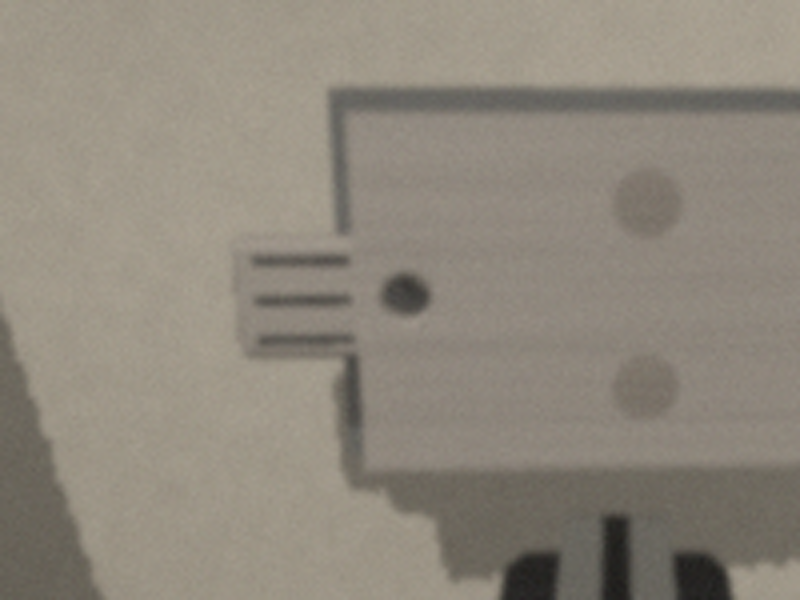

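>>> {"api": "move_arm", "payload": {"increments": [[[0, 0, -0.08, 0], [0, 0, -0.08, 0], [0, 0, -0.075, 0], [0, 0, 0, 0], [0, 0, 0, 0], [0, 0, 0, 0]]]}}

```text
t: 12.22
tool_pos: [0.4621, -0.2516, 0.2386]
tool_rot: [-0.134, 1.567, 0.135]
contact_force: [0.8, -0.7, 0.3]
opening: -0.0
```

```bash
cat > hole.py <<'E'
from h import *
import sys
np.set_printoptions(precision=5,suppress=True)
def ray(im,u,v,z):
    K=im["K"]; d=im["E"][:3,:3]@np.array([(u-K[0,2])/K[0,0],-(v-K[1,2])/K[1,1],-1]); c=im["E"][:3,3]; return c+d*(z-c[2])/d[2]
def find(im,ztop,mode):
    W=cloud(im); px=im["pixels"]; 
    if mode=="hole":
        p0=np.array([.462,-.251]); u,v=proj(im,np.r_[p0,ztop]); g=cv2.cvtColor(px,cv2.COLOR_RGB2GRAY).astype(float)
        vv,uu=np.mgrid[:420,:560]; near=np.hypot(uu-u,vv-v)
        bg=np.median(g[(near<16)]); w=np.clip((bg*.8-g),0,None)*(near<14)
    else:
        hsv=cv2.cvtColor(px,cv2.COLOR_RGB2HSV); z=W[...,2]
        w=(((hsv[...,0]<10)|(hsv[...,0]>170))&(hsv[...,1]>120)&(abs(z-.113)<.006)&(abs(W[...,0]-.513)<.03)&(abs(W[...,1]-.13)<.03)).astype(float)
        cs,_=cv2.findContours(w.astype(np.uint8),cv2.RETR_EXTERNAL,cv2.CHAIN_APPROX_NONE); c=max(cs,key=cv2.contourArea)
        w=cv2.drawContours(np.zeros((420,560),np.uint8),[c],-1,1,-1).astype(float)
    vv,uu=np.mgrid[:420,:560]; n=(w>0).sum()
    return (uu*w).sum()/w.sum(),(vv*w).sum()/w.sum(),n
if __name__=="__main__":
    mode=sys.argv[1]; zt={"hole":.053,"pin":.113}[mode]
    o=ctrl.get_obs(); im=cam("wrist"); u,v,n=find(im,zt,mode); p=ray(im,u,v,zt)
    M=R.from_rotvec(o["tool_rot"]).as_matrix()
    print(mode,"px",u,v,n,"world",p,"rel tool yz mm",(M.T@(p-o["tool_pos"]))*1000); plan(p,-6)
    if len(sys.argv)>2: save(im,sys.argv[2])
E
python3 hole.py hole ha.png
```

```text
hole px 276.23322547683927 189.72011239782015 98 world [ 0.46224 -0.24912  0.053  ] rel tool yz mm [185.62995   2.28477   0.51992]
t 12.27 pos [ 0.4624 -0.2515  0.2387] shift [0.7429 0.0094 0.001 ] F [ 0.5 -0.  -0.5] open -0.0002 jaw yaw 9.83 turn 0.1758 (15.8 deg)
```

>>> {"api": "move_arm", "payload": {"increments": [[[0, 0, 0, 0.077], [0, 0, 0, 0.077], [0, 0, 0, 0.077], [0, 0, 0, 0.077], [0, 0, 0, 0.077], [0, 0, 0, 0.077], [0, 0, 0, 0.077], [0, 0, 0, 0.077], [0, 0, 0, 0.077], [0, 0, 0, 0.077], [0, 0, 0, 0.077], [0, 0, 0, 0.077], [0, 0, 0, 0.076], [0, 0, 0, 0], [0, 0, 0, 0], [0, 0, 0, 0]]]}}

```text
t: 13.6
tool_pos: [0.4625, -0.2515, 0.2389]
tool_rot: [1.08, 1.287, -1.08]
contact_force: [0.1, 0.4, -0.8]
opening: -0.0002
```

```bash
python3 hole.py hole hb.png; python3 -c "
from station import ctrl; print(ctrl.get_obs()['q'])"
```

```text
hole px 273.4639359496747 191.45578668954175 102 world [ 0.46236 -0.24949  0.053  ] rel tool yz mm [185.92711   0.18828  -1.97537]
t 13.65 pos [ 0.4625 -0.2515  0.2389] shift [ 0.7438  0.0011 -0.008 ] F [-0.  -0.5  0.2] open 0.0001 jaw yaw -80.03 turn -0.8226 (-74.0 deg)
[-6.39585760e-01 -1.81232195e-01  1.84677136e+00  1.40964317e-06
  1.47628631e+00  7.57270902e-01]
```

>>> {"api": "move_arm", "payload": {"increments": [[[-0.03, 0, 0, -0.075], [-0.03, 0, 0, -0.075], [-0.03, 0, 0, -0.075], [-0.03, 0, 0, -0.075], [-0.03, 0, 0, -0.075], [-0.03, 0, 0, -0.075], [-0.03, 0, 0, -0.075], [-0.035, 0, 0, -0.075], [0, 0, 0, -0.075], [0, 0, 0, -0.075], [0, 0, 0, -0.073]]], "gripper": 0.35}}

```text
t: 14.57
tool_pos: [0.4624, -0.2517, 0.3006]
tool_rot: [0.078, 1.569, -0.078]
contact_force: [0.1, 0.4, 0.2]
opening: 0.0556
```

>>> {"api": "move_arm", "payload": {"increments": [[[0, 0.118, 0.003, 0], [0, 0.118, 0.003, 0], [0, 0.118, 0.003, 0], [0, 0.118, 0.003, 0], [0, 0.118, 0.003, 0], [0, 0.118, 0.003, 0], [0, 0.118, 0.003, 0], [0, 0.118, 0.003, 0], [0, 0.118, 0.003, 0], [0, 0.118, 0.003, 0], [0, 0.118, 0.004, 0], [0, 0.118, 0.004, 0], [0, 0.118, 0.004, 0], [0, 0, 0, 0], [0, 0, 0, 0], [0, 0, 0, 0]]]}}

```text
t: 15.9
tool_pos: [0.5134, 0.1283, 0.3002]
tool_rot: [0.082, 1.569, -0.083]
contact_force: [-0.4, 0.1, -0.2]
opening: 0.0556
```

```bash
python3 hole.py pin pa.png; python3 wl.py top
```

```text
pin px 275.79597701149424 189.3793103448276 348 world [0.51367 0.1304  0.113  ] rel tool yz mm [187.19284   2.25677   0.11661]
t 15.95 pos [0.5134 0.1278 0.3002] shift [0.7489 0.0107 0.    ] F [1.2 0.4 0.1] open 0.0556 jaw yaw -6.11 turn -0.0012 (-0.1 deg)
678 [0.9986555  0.05183851 0.08529329 0.00968197] theta 0.051861748 median direct 0.11181522416552311 0.020034696625194477 0.14993649931470948 -0.0009692861149808926 0.020973463006615546
```

>>> {"api": "move_arm", "payload": {"increments": [[[0.1, 0.007, 0, 0], [0.12, 0, 0, 0], [0.12, 0, 0, 0], [0.12, 0, 0, 0], [0.12, 0, 0, 0], [0.1, 0, 0, 0], [0.08, 0, 0, 0], [0.04, 0, 0, 0], [0.024, 0, 0, 0], [0, 0, 0, 0], [0, 0, 0, 0]]]}}

```text
t: 16.92
tool_pos: [0.5145, 0.13, 0.0955]
tool_rot: [0.084, 1.567, -0.084]
contact_force: [-0.2, -0.6, -0.0]
opening: 0.0555
```

>>> {"api": "move_arm", "payload": {"increments": [[[0, 0, 0, 0], [0, 0, 0, 0], [0, 0, 0, 0], [0, 0, 0, 0], [0, 0, 0, 0], [0, 0, 0, 0]]], "gripper": 1, "squeeze": 70}}

```text
t: 17.42
tool_pos: [0.5145, 0.1305, 0.0961]
tool_rot: [0.083, 1.567, -0.083]
contact_force: [-2.1, -0.5, 6.8]
opening: 0.0224
```

```bash
python3 -c "
from h import *
plan([.513,.1298,.094],-6); save(cam('wrist'),'grasp.png')"
```

```text
t 17.42 pos [0.5145 0.1305 0.0961] shift [ 0.0082 -0.0034 -0.0057] F [-2.1 -0.5  6.8] open 0.0224 jaw yaw -6.08 turn -0.0009 (-0.1 deg)
```

View pics/grasp.png

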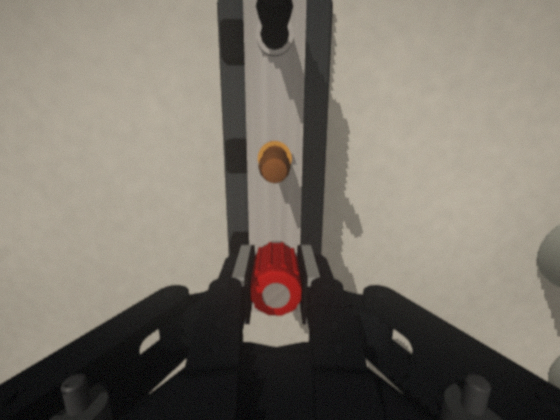

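>>> {"api": "move_arm", "payload": {"increments": [[[-0.02, 0, 0, 0], [-0.02, 0, 0, 0], [-0.02, 0, 0, 0], [-0.03, 0, 0, 0], [-0.04, 0, 0, 0], [-0.06, 0, 0, 0], [-0.08, 0, 0, 0], [-0.1, 0, 0, 0], [-0.1, 0, 0, 0], [-0.1, 0, 0, 0], [0, 0, 0, 0], [0, 0, 0, 0]]]}}

```text
t: 18.47
tool_pos: [0.5142, 0.1305, 0.2397]
tool_rot: [0.084, 1.566, -0.083]
contact_force: [-0.6, 0.6, -2.0]
opening: 0.022
```

Run:
```python
from h import *
np.set_printoptions(precision=4,suppress=True)
o=ctrl.get_obs(); plan([.4623,-.2493,.21],-6); M=R.from_rotvec(o["tool_rot"]).as_matrix()
for n in("wrist","side"):
    im=cam(n); W=cloud(im); hsv=cv2.cvtColor(im["pixels"],cv2.COLOR_RGB2HSV)
    d=W-o["tool_pos"]; red=((hsv[...,0]<10)|(hsv[...,0]>170))&(hsv[...,1]>120)&(np.linalg.norm(d,axis=-1)<.05)
    L=d[red]@M*1000; print(n,red.sum(),L.min(0),L.max(0),np.median(L,0))
    save(im,n+"lift.png")
    u,v=proj(im,o["tool_pos"]); print(u,v)
a=cv2.imread("pics/sidelift.png"); u,v=int(u),int(v)
b=cv2.resize(a[v-50:v+60,u-55:u+55],(550,550),interpolation=cv2.INTER_CUBIC); cv2.imwrite("pics/sl.png",b)
```

```text
t 18.47 pos [0.5142 0.1305 0.2397] shift [ 0.1174 -1.5328 -0.0458] F [-0.6  0.6 -2. ] open 0.0220 jaw yaw -6.09 turn -0.0010 (-0.1 deg)
wrist 2572 [-20.04   -11.9452 -11.1882] [20.1518 11.652  11.2075] [-14.2704   6.777    0.2088]
275.5179221269244 273.9926629287308
side 132 [-20.1609  -3.3746 -14.1935] [20.184  15.5439 10.2068] [-1.8256  9.5572 -1.8969]
268.6972961542046 178.9349388277133
```

View pics/sl.png

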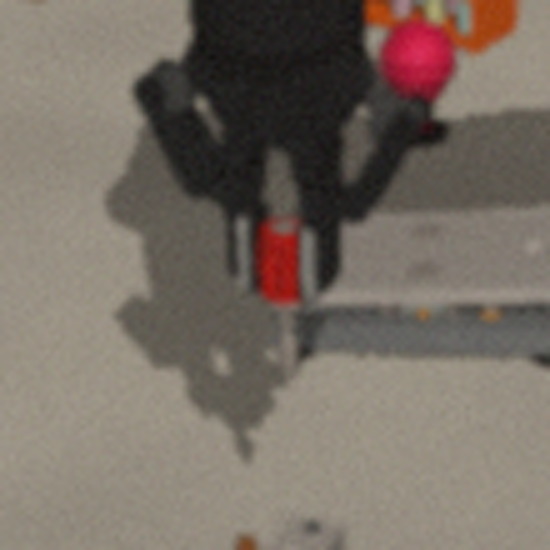

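>>> {"api": "move_arm", "payload": {"increments": [[[0, -0.1, -0.003, 0], [0, -0.118, -0.003, 0], [0, -0.118, -0.003, 0], [0, -0.118, -0.003, 0], [0, -0.118, -0.004, 0], [0, -0.118, -0.004, 0], [0, -0.118, -0.004, 0], [0, -0.118, -0.004, 0], [0, -0.118, -0.004, 0], [0, -0.118, -0.004, 0], [0, -0.118, -0.004, 0], [0, -0.118, -0.003, 0], [0, -0.1, -0.002, 0], [0.06, -0.034, -0.001, 0], [0.057, 0, 0, 0], [0, 0, 0, 0], [0, 0, 0, 0], [0, 0, 0, 0]]]}}

```text
t: 20.07
tool_pos: [0.4612, -0.2487, 0.2071]
tool_rot: [0.084, 1.57, -0.083]
contact_force: [0.3, 0.3, -1.1]
opening: 0.0225
```

```bash
cat > pinpose.py <<'E'
from h import *
import sys
np.set_printoptions(precision=4,suppress=True)
o=ctrl.get_obs(); plan([.4623,-.2493,.125]); M=R.from_rotvec(o["tool_rot"]).as_matrix()
im=cam("wrist"); W=cloud(im); hsv=cv2.cvtColor(im["pixels"],cv2.COLOR_RGB2HSV)
L=(W-o["tool_pos"])@M*1000
red=((hsv[...,0]<10)|(hsv[...,0]>170))&(hsv[...,1]>120)&(abs(L[...,1])<20)&(abs(L[...,2])<14)&(abs(L[...,0])<30)
P=L[red]
for lo in range(-22,22,6):
    q=P[(P[:,0]>=lo)&(P[:,0]<lo+6)]
    if len(q)>20: print(lo,len(q),"y",np.percentile(q[:,1],[1,99]),"z",np.percentile(q[:,2],[1,99]))
if len(sys.argv)>1: save(im,sys.argv[1])
E
python3 pinpose.py over.png; python3 wl.py top
```

```text
t 20.07 pos [ 0.4612 -0.2487  0.2071] shift [ 0.3283 -0.002   0.0049] F [ 0.3  0.3 -1.1] open 0.0225 jaw yaw -6.07
-22 428 y [-10.3796   8.7107] z [-9.9874 11.0581]
-16 1201 y [-11.2436  10.9888] z [-11.07    11.1096]
-10 283 y [ 2.389 11.443] z [-11.022   11.0932]
-4 235 y [ 2.5735 11.3642] z [-11.0595  11.0471]
2 213 y [ 2.8728 11.4852] z [-10.8084  11.0681]
8 182 y [ 2.4936 11.3766] z [-11.0654  10.988 ]
375 [0.9985147  0.05448255 0.06844115 0.00820648] theta 0.05450954 median direct 0.11977009408715712 0.02023282688802996 0.14475498824868252 -0.0017403435297614553 0.019515286931818178
```

>>> {"api": "move_arm", "payload": {"increments": [[[0.05, -0.002, 0.004, 0], [0.1, 0, 0, 0], [0.1, 0, 0, 0], [0.06, 0, 0, 0], [0.03, 0, 0, 0], [0, 0, 0, 0], [0, 0, 0, 0], [0, 0, 0, 0]]]}}

```text
t: 20.83
tool_pos: [0.4634, -0.2504, 0.1241]
tool_rot: [0.082, 1.567, -0.085]
contact_force: [0.3, -0.1, -0.6]
opening: 0.0221
```

Run:
```python
from h import *
o=[ctrl.get_obs()["tool_pos"]]
im=cam("wrist"); o.append(ctrl.get_obs()["tool_pos"]); im2=cam("side"); o.append(ctrl.get_obs()["tool_pos"]); print(np.round(o,4)); plan([.4623,-.2493,.11])
save(im,"ins1.png"); u,v=map(int,proj(im2,[.4623,-.2493,.07])); b=cv2.resize(im2["pixels"][v-45:v+45,u-60:u+60],(480,360),interpolation=cv2.INTER_CUBIC)[...,::-1]
a=im["pixels"][180:360,200:350,::-1]; a=cv2.resize(a,(300,360))
cv2.imwrite("pics/insc.png",np.hstack([a,b]))
```

```text
[[ 0.4634 -0.2504  0.1241]
 [ 0.4634 -0.2505  0.1243]
 [ 0.4634 -0.2505  0.1243]]
t 20.93 pos [ 0.4634 -0.2505  0.1243] shift [ 0.0571  0.0045 -0.005 ] F [-0.1 -0.1 -1.2] open 0.0224 jaw yaw -6.09
```

View pics/insc.png

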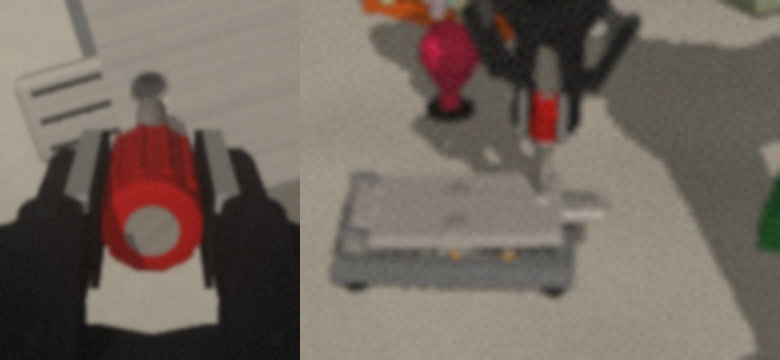

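>>> {"api": "move_arm", "payload": {"increments": [[[0, 0.003, -0.003, 0], [0.01, 0, 0, 0], [0.01, 0, 0, 0], [0.01, 0, 0, 0], [0.01, 0, 0, 0], [0, 0, 0, 0], [0, 0, 0, 0]]]}}

```text
t: 21.52
tool_pos: [0.4616, -0.2489, 0.1121]
tool_rot: [0.084, 1.57, -0.083]
contact_force: [0.9, 0.4, -1.6]
opening: 0.022
```

```bash
python3 -c "
from h import *
plan([.4623,-.2493,.105]); im=cam('wrist'); save(im,'ins2.png')
cv2.imwrite('pics/ins2c.png',cv2.resize(im['pixels'][170:290,200:350,::-1],(750,600),interpolation=cv2.INTER_CUBIC))"
```

```text
t 21.52 pos [ 0.4616 -0.2489  0.1121] shift [ 0.0285 -0.0012  0.0031] F [ 0.9  0.4 -1.6] open 0.0220 jaw yaw -6.10
```

View pics/ins2c.png

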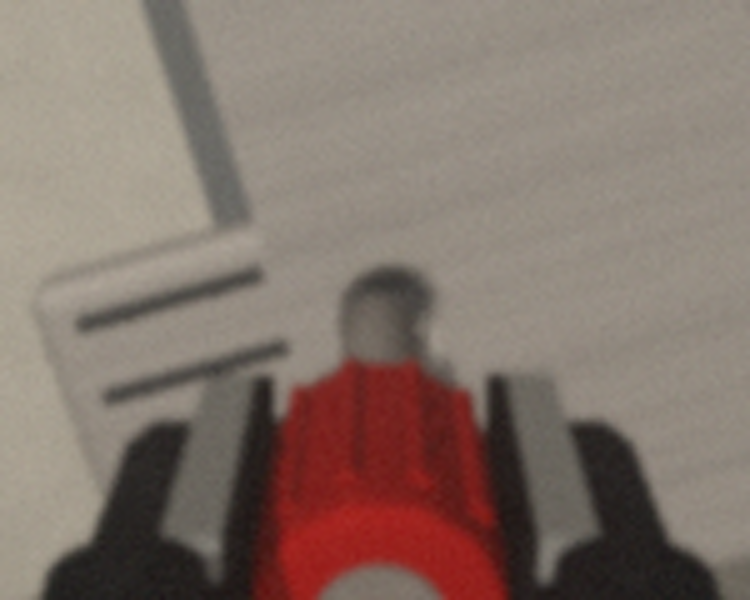

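>>> {"api": "move_arm", "payload": {"increments": [[[0, -0.001, 0.003, 0], [0.01, 0, 0, 0], [0.01, 0, 0, 0], [0.01, 0, 0, 0], [0.01, 0, 0, 0], [0, 0, 0, 0], [0, 0, 0, 0]]]}}

```text
t: 22.15
tool_pos: [0.4624, -0.2492, 0.1022]
tool_rot: [0.084, 1.57, -0.083]
contact_force: [0.5, -0.1, -1.6]
opening: 0.0221
```

```bash
python3 -c "
from h import *
plan([.4623,-.2493,.095])"; python3 pinpose.py ; python3 wl.py wrist
```

```text
t 22.15 pos [ 0.4624 -0.2492  0.1022] shift [ 0.0289 -0.0003 -0.0002] F [ 0.5 -0.1 -1.6] open 0.0221 jaw yaw -6.10
t 22.15 pos [ 0.4624 -0.2492  0.1022] shift [-0.0911 -0.0003 -0.0002] F [ 0.5 -0.1 -1.6] open 0.0221 jaw yaw -6.10
-22 428 y [-10.024    8.6739] z [-9.5684 10.9715]
-16 1221 y [-11.2512  10.9539] z [-11.0576  11.1261]
-10 274 y [ 2.6346 11.29  ] z [-11.0653  11.0703]
-4 247 y [ 2.6269 11.4202] z [-11.1236  11.0806]
2 200 y [ 2.6726 11.3518] z [-11.0425  11.0646]
8 184 y [ 2.1483 11.4694] z [-10.8106  11.0454]
17623 [0.5249558  0.8511295  0.08365663 0.03528878] theta 1.0181332 median direct 0.11813161322065242 0.02000015189089852 0.14999959893384218 0.003104928330181951 0.1505635982398408
```

>>> {"api": "move_arm", "payload": {"increments": [[[0.012, 0, 0, 0], [0.012, 0, 0, 0], [0.012, 0, 0, 0], [0.012, 0, 0, 0], [0.012, 0, 0, 0], [0.012, 0, 0, 0], [0.012, 0, 0, 0], [0, 0, 0, 0], [0, 0, 0, 0]]]}}

```text
t: 23.0
tool_pos: [0.4624, -0.2493, 0.0813]
tool_rot: [0.084, 1.57, -0.083]
contact_force: [0.6, -0.2, -0.9]
opening: 0.022
```

```bash
python3 pinpose.py
```

```text
t 23.00 pos [ 0.4624 -0.2493  0.0813] shift [-0.175  -0.0001 -0.0003] F [ 0.6 -0.2 -0.9] open 0.0220 jaw yaw -6.10
-22 441 y [-10.6364   8.836 ] z [-11.0137  11.0841]
-16 1238 y [-11.3458  10.9799] z [-11.0688  11.1063]
-10 271 y [ 2.7686 11.5115] z [-11.0647  11.0916]
-4 242 y [ 2.4956 11.3974] z [-11.083   11.0279]
2 199 y [ 2.6414 11.4365] z [-11.1293  11.0513]
8 181 y [ 2.601  11.4345] z [-10.9371  10.9871]
14 22 y [ 7.0076 10.6632] z [-6.9868  8.0313]
```

Smoothly into the base; now push down to the collar and squeeze.

>>> {"api": "move_arm", "payload": {"increments": [[[0.008, 0, 0, 0], [0.008, 0, 0, 0], [0.008, 0, 0, 0], [0.008, 0, 0, 0], [0.008, 0, 0, 0], [0.008, 0, 0, 0], [0, 0, 0, 0], [0, 0, 0, 0]]]}}

```text
t: 23.72
tool_pos: [0.4623, -0.2495, 0.0699]
tool_rot: [0.083, 1.57, -0.084]
contact_force: [-2.6, 0.4, 5.7]
opening: 0.0221
```

```bash
python3 pinpose.py
```

```text
t 23.72 pos [ 0.4623 -0.2495  0.0699] shift [-0.2203  0.0009 -0.0004] F [-2.6  0.4  5.7] open 0.0221 jaw yaw -6.09
-22 454 y [-10.2336   8.9093] z [-10.9682  11.0721]
-16 1220 y [-11.4472  10.944 ] z [-11.0611  11.0949]
-10 275 y [ 2.5468 11.3789] z [-11.1318  11.1091]
-4 244 y [ 2.5701 11.3031] z [-11.1131  10.9894]
2 206 y [ 2.5002 11.3544] z [-10.8808  11.0507]
8 179 y [ 2.2214 11.5434] z [-11.0582  11.0468]
```

>>> {"api": "move_arm", "payload": {"increments": [[[0.006, 0, 0, 0], [0.006, 0, 0, 0], [0.004, 0, 0, 0], [0, 0, 0, 0], [0, 0, 0, 0]]], "squeeze": 100}}

```text
t: 24.18
tool_pos: [0.4625, -0.2497, 0.067]
tool_rot: [0.083, 1.57, -0.084]
contact_force: [-6.6, 2.5, 12.0]
opening: 0.0217
```

>>> {"api": "move_arm", "payload": {"increments": [[[0.004, 0, 0, 0], [0.004, 0, 0, 0], [0, 0, 0, 0], [0, 0, 0, 0]]]}}

```text
t: 24.52
tool_pos: [0.4626, -0.2498, 0.0668]
tool_rot: [0.083, 1.571, -0.083]
contact_force: [-10.9, 7.0, 22.3]
opening: 0.0215
```

```bash
python3 pinpose.py; python3 wl.py top
```

```text
t 24.52 pos [ 0.4626 -0.2498  0.0668] shift [-0.2327  0.0018 -0.0018] F [-10.9   7.   22.3] open 0.0215 jaw yaw -6.07
-22 439 y [-10.794    8.6146] z [-10.7914  10.8571]
-16 1211 y [-11.1967  11.0373] z [-10.6769  10.7539]
-10 272 y [ 2.8833 11.4677] z [-10.8228  10.7928]
-4 228 y [ 2.9582 11.4974] z [-10.8328  10.8033]
2 210 y [ 2.9861 11.4102] z [-10.5393  10.785 ]
8 178 y [ 2.7727 11.4309] z [-10.6471  10.6048]
324 [0.9999264  0.01213151 0.0684879  0.00442726] theta 0.012131813 median direct 0.07917509176115703 0.02010111756902642 0.1492712955943813 -0.0030777548581334066 0.18695367328463877
```

>>> {"api": "move_arm", "payload": {"increments": [[[0, 0.002, -0.003, 0], [0, 0.001, -0.002, 0], [0.003, 0, 0, 0], [0, 0, 0, 0], [0, 0, 0, 0]]]}}

```text
t: 25.03
tool_pos: [0.4625, -0.2497, 0.0668]
tool_rot: [0.082, 1.568, -0.085]
contact_force: [-8.4, 4.1, 21.8]
opening: 0.0217
```

```bash
cat > th.py <<'E'
from h import *
plan([.4623,-.2493,.067])
a=np.array([np.cos(np.radians(9.8)),np.sin(np.radians(9.8))])
for n in("wrist","top","side"):
    im=cam(n); W=cloud(im); z=W[...,2]; d=W[...,:2]-np.array([.601,-.227]); s=-d@a; l=-d[...,0]*a[1]+d[...,1]*a[0]
    m=(abs(l)<.046)&(s>.03)&(s<.15)&(abs(z-.047)<.005); 
    if m.sum()<30: continue
    S,Z=s[m],z[m]
    for _ in range(3): p=np.polyfit(S,Z,1); k=abs(np.polyval(p,S)-Z)<.0025; S,Z=S[k],Z[k]
    print(n,len(S),"slope",p[0],"z at hole",np.polyval(p,.141),"at .09",np.polyval(p,.09))
    if n!="top": save(im,"fin_%s.png"%n)
E
python3 th.py; python3 pinpose.py
```

```text
t 25.03 pos [ 0.4625 -0.2497  0.0668] shift [-0.0007  0.0017 -0.001 ] F [-8.4  4.1 21.8] open 0.0217 jaw yaw -6.09
wrist 29535 slope -5.639608942132106e-05 z at hole 0.04492680434024831 at .09 0.04492968054080879
top 239 slope -0.003888317156345158 z at hole 0.04609652797219516 at .09 0.04629483214716877
side 413 slope 0.002911210245899375 z at hole 0.04506847050152856 at .09 0.04491999877898769
t 25.18 pos [ 0.4625 -0.2497  0.0669] shift [-0.2326  0.0011 -0.0008] F [-8.9  4.4 21.4] open 0.0214 jaw yaw -6.08
-22 449 y [-10.141    9.2793] z [-10.8369  10.837 ]
-16 1205 y [-11.5555  10.9566] z [-10.6524  10.7567]
-10 270 y [ 2.7872 11.4718] z [-10.7906  10.7886]
-4 237 y [ 2.9442 11.6294] z [-10.8059  10.7546]
2 213 y [ 2.9379 11.357 ] z [-10.7856  10.8086]
8 163 y [ 2.9465 11.5072] z [-10.5881  10.6358]
14 21 y [ 3.4507 10.6647] z [-9.6795  9.625 ]
```

```bash
python3 -c "
from h import *
print(ctrl.finish_job()); plan([.4623,-.2493,.067])"
```

```text
the job is handed in; nothing more can be done
None
the job is handed in; nothing more can be done
```

I lowered the leaf onto its lift pins, pulled the pin from its clip and pushed it through the leaf and the base. I then handed the job in while still gripping the pin and pushing down. The hand-in gives no verdict, and the judged second after it could not be checked from here.

- **Lowering:** closed fingers pushed the leaf down an arc at about 0.7 rad/s, slowing to about 0.25 rad/s over the last 0.3 rad. I did not measure the leaf's own speed. It rested at about 0.05 rad.
- **Pin:** it came straight up and went in with almost no side force. It did not visibly tilt or slip in the grip.
- **Last checks, at 25 s of the 64 s allowed:**
  - **Leaf:** the camera fits gave an angle of about 0 (wrist 0.000, top −0.004, side +0.003 rad). An earlier, rougher fit on the top view had read 0.012.
  - **Push:** steady at about 21 N down. A further 2 mm of commanded descent moved the tool only 0.2 mm, so the press is on its hard stop.
  - **Alignment:** the tool stood within 0.5 mm of the measured hole axis.
- **Not ideal:** a sideways force of about 9 N remained on the pin after I tried to relieve it.
- **Not measured directly:** the gap between collar and leaf, the tip depth, and the positions of the other objects at the end. The fingertips stood about 7 mm above the leaf, so the collar must be what holds it shut. I noticed no contact with the other instruments or the bench items.

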